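# Step the vial carousel back one notch on its ratchet

### The job

The vial carousel has been clicked on one place too far, so one vial went past the reading head unread. With a fingertip flip the ratchet pawl up out of the teeth, push the carousel backward (clockwise from above) by one notch with its cross bar, and flip the pawl down again so that it has dropped fully in behind the next tooth and that tooth is pushed back against it. Only push, gently and without forcing a tooth against the pawl: squeeze and lift nothing, leave the vials standing in their sleeves and the things around where they are.

Things in the scene. Friction and masses are not known exactly. Their poses are not given: they have to be found in the camera images.
- stand: fixed grey base plate, 236 x 190 mm, top 12 mm above the worktop; origin on the worktop under the carousel's axis; x points from the axis to the reading head (white box 44 mm wide, 83 mm high, lens 83 mm from the axis), y to the left of that, z up. The pawl's post (56 mm high) stands on the -x side, nearest the robot
- carousel (a joint): turning of the carousel, rad: 0 at the start, grows counter-clockwise from above (forward: the pawl clicks over the teeth), falls when pushed backward. A notch is 0.524 (12 teeth). It starts 0.05 to 0.12 forward of where a tooth meets the pawl, so the next tooth back meets it at -0.57 to -0.65. Stays where it is left; some 2 N at the bar's end turns it
- carousel_top (a point): centre of the carousel disc's top, 26 mm above the worktop; disc 181 mm in diameter. Saw teeth 8 mm high stand on its rim 76 to 90 mm from the axis, steep faces looking clockwise; valleys at disc height. 12 vial sleeves 21 mm wide, 18 mm high at 56 mm from the axis. Central column 19 to 26 mm wide, 109 mm high
- bar_left (a point): centre of the round black end (17 mm) of the carousel's level cross bar on the stand's +y side at the start, 66 mm from the axis, 100 mm above the worktop; the steel bar is 10 mm thick, 95 to 105 mm high, above the vial caps (76 mm)
- bar_right (a point): centre of the other end of the same cross bar, oppopoint, the same size
- skipped_place (a point): bottom of the sleeve of the skipped vial, 56 mm from the axis; one notch forward (counter-clockwise) of the reading head at the start
- read_point (a point): point on the stand before the reading head's lens, on the stand's x axis 56 mm from the carousel's axis, 26 mm above the worktop: here the skipped place stands when the carousel is one notch back
- pawl (a joint): angle of the pawl about its level pin, rad: 0 down in a valley of the teeth, grows as the nose rises (0.2 clears the crests), 1.72 thrown over at its stop. No spring: by its weight it falls down when below about 1.0 and falls over to the stop when above about 1.15, and stays
- pawl_pin (a point): pin of the pawl, fixed at (-83, 42, 46) mm in the stand's frame, along the stand's x; the pawl swings in the upright plane across it. Dropped on a ramp, the pawl rides it and falls into the valley as the carousel goes farther back, until the next steep face stops against it. With a tooth hard against it, it frees only if the carousel yields 3 mm forward
- pawl_knob (a point): centre of the round black end (16 mm) of the pawl's thumb lever (8 mm thick), 44 mm from the pin. Pawl down: it stands up, 25 degrees towards the stand's -y, 86 mm above the worktop; pushed some 55 mm towards the stand's +y it throws the pawl over. Pawl thrown over: it lies to the +y side, about 58 mm high
- pawl_nose (a point): tip of the pawl's nose. Pawl down: 42 mm to the stand's -y side of the pin, 27 mm above the worktop; arm 10 mm wide, 9 mm thick, at 86 degrees to the thumb lever. Pawl thrown over: the arm stands up, tip about 90 mm above the worktop; its upper part pushed some 35 mm towards the stand's -y, the pawl falls down onto the teeth
- sample_0: closed 2 ml screw vial, 15 mm in diameter and 50 mm tall, standing loose in a sleeve of the carousel, its foot 26 mm above the worktop; origin under its centre; stays in the carousel; place two before the one that is before the head
- sample_1: closed 2 ml screw vial, 15 mm in diameter and 50 mm tall, standing loose in a sleeve of the carousel, its foot 26 mm above the worktop; origin under its centre; stays in the carousel; place just before the one that is before the head
- sample_2: closed 2 ml screw vial, 15 mm in diameter and 50 mm tall, standing loose in a sleeve of the carousel, its foot 26 mm above the worktop; origin under its centre; stays in the carousel; place that is before the reading head at the start (one too far)
- sample_3: closed 2 ml screw vial, 15 mm in diameter and 50 mm tall, standing loose in a sleeve of the carousel, its foot 26 mm above the worktop; origin under its centre; stays in the carousel; place of the skipped vial: next forward of the head at the start
- sample_4: closed 2 ml screw vial, 15 mm in diameter and 50 mm tall, standing loose in a sleeve of the carousel, its foot 26 mm above the worktop; origin under its centre; stays in the carousel; place two forward of the head
- sample_5: closed 2 ml screw vial, 15 mm in diameter and 50 mm tall, standing loose in a sleeve of the carousel, its foot 26 mm above the worktop; origin under its centre; stays in the carousel; place three forward of the head
- bulb: red rubber pipette bulb, 49 mm wide, 68 mm tall, loose bystander; origin under its centre
- timer: digital bench timer, 68 x 68 x 21 mm, loose bystander; origin under its centre
- cup: small clear sample cup, 50 mm wide, 36 mm tall, loose bystander; origin under its centre
- tape: roll of label tape lying flat, 66 mm wide, 19 mm high, loose bystander; origin under its centre

How it is judged:
On the way, in this order (a step that is already met when the one before it is completed fails the run):
1. the pawl is raised clear of the teeth while the carousel has not gone back (value of joint pawl above 0.3 rad and value of joint carousel above -0.14 rad), for 0.2 s.
2. the carousel is pushed backward under the raised pawl (value of joint carousel below -0.2 rad), for 0.1 s.
At the end, for the whole second after the job is handed in: the pawl is down in the valley (within 0.06 rad), the skipped vial's place stands before the reading head within 3 mm (which is where the next tooth meets the pawl), its vial within 6 mm, the carousel is at rest, and all vials stand down in their sleeves (value of joint pawl below 0.06 rad and horizontal distance between skipped_place and read_point below 0.003 m and horizontal distance between sample_3 and read_point below 0.006 m and value of joint carousel below -0.5 rad and not (velocity of joint carousel above 0.05 rad/s or velocity of joint carousel below -0.05 rad/s) and z of each of sample_0, sample_1, sample_2, sample_3, sample_4, sample_5 in the frame of stand below 0.031 m); the robot touches nothing.
It fails at once if the carousel goes back well past one notch, or is advanced forward to the next tooth (y of skipped_place in the frame of stand below -0.02 m or value of joint carousel above 0.35 rad).
It fails at once if a tooth is forced against the pawl with over 40 N (contact force between pawl and carousel above 40 N).
It fails at once if the fingers press on or squeeze the carousel or the pawl with over 60 N (contact force between the fingers and carousel above 60 N or contact force between the fingers and pawl above 60 N).
It fails at once if a vial is squeezed or pushed with over 10 N, or lifted 12 mm or more in its sleeve (contact force between the fingers and sample_0 above 10 N or contact force between the fingers and sample_1 above 10 N or contact force between the fingers and sample_2 above 10 N or contact force between the fingers and sample_3 above 10 N or contact force between the fingers and sample_4 above 10 N or contact force between the fingers and sample_5 above 10 N or z of any of sample_0, sample_1, sample_2, sample_3, sample_4, sample_5 in the frame of stand above 0.038 m).
It fails at once if a bystander is moved by over 30 mm or lifted (distance of any of bulb, timer, cup, tape from where it was at the start of the episode above 0.03 m).
It also fails if it takes over 64 s, if anything falls off the work surface, if the arm or the gripper's body presses on something with over 40 N, if the wrist force passes 120 N, or if a joint passes its speed limit or range.

### The arm

A 6-joint arm with a two-finger parallel gripper is mounted at the origin on a cart in front of the work surface, level with it; the furniture and walls round the work are solid. World frame = base frame: x ahead of the robot, y to its left, z up, the work surface at z = 0. Lengths are in m, angles in rad, forces in N, time in s.
With the tool pointing down it reaches from about 0.25 to 0.775 m from the base axis. Payload 4 kg.
Tool frame: the origin (TCP) lies midway between the tips of the shut fingers; the grasp point (between the pads) lies 19 mm behind it; z points along the fingers, y is the line along which they close (so a half turn about z gives the same grasp; the last joint's range is limited). The gripper opens to 85 mm and grips with 20 to 120 N. Pads are 22 mm wide; open, the fingers measure 114 mm over their backs; the gripper's body (76 mm by 85 mm) begins 54 mm behind the grasp point. The pads swing forward as they close: fully open they stand 13 mm farther back than shut.
Start: joints at [0.999, 0.087, 1.371, -0, 1.684, -0.103], TCP at [0.249, 0.491, 0.231] pointing down, gripper open.
Joint ranges: [-3.1, 3.1], [-0.76, 2.03], [0.27, 2.55], [-1.08, 4.22], [0.17, 2.65], [-2.57, 2.57]. Speed limits (rad/s): [2.79, 2.79, 3.14, 3.14, 3.14, 3.14].

### API

Orientations are given as [roll, pitch, yaw] about the fixed x, y, z axes, in that order (R = Rz(yaw) Ry(pitch) Rx(roll)).
In Python, from rig import env, grab_frame gives the robot as it stands.
- The arm moves only by the tool servo_tool, never from a script. Its arguments are lists of equal length, an entry for each row: "travel": the shift along the tool's x, y, z in mm, a list of three; "delta_rot": the turn, a rotation vector about the tool's x, y, z in degrees, a list of three. In form: {"travel": [[x, y, z], ...], "delta_rot": [[wx, wy, wz], ...]}. A call has exactly 8 rows; each row shifts and turns the commanded pose from where the row before left it, along the tool's axes as they then stand; what a row does not reach is not made up. A row lasts 1/12 s, in which the tool goes at most 41.7 mm and 7.16 degrees, less where a joint would pass 70% of its speed; a pose out of reach is approached as far as the arm can. A call is refused whole if a number of a shift passes 41.7 or a number of a turn 7.16, either way. A call with a gripper value outside its range is refused whole. "grip" is the opening, from -1 (shut) to 1 (fully open), set as the call begins (left out, the last holds). The fingers move at their own pace and stop on an object; "grip_force" is the grip in N (left out, the last holds). Time passes only in rows, so rows that do not move let the fingers close, or fill a call up. It gives the time, the measured TCP pose, the force, the opening and the grip force at its end, in the units of the state.
- env.observe(): the state, without advancing time (a new reading comes with each control period).
- grab_frame(name): name is "side" or "top"; returns a dict with "frame" (420x560x3 uint8, red, green, blue), "intrinsics" (3x3 intrinsics, pixels), "world_to_cam" (4x4, takes a point from world to camera coordinates). Camera axes: x right, y up, looking along -z (the intrinsics and any distortion apply to the point x, -y, -z); pixel columns grow to the right and rows downward; lengths in m; the calibration is good to about 2 mm. A picture is of the moment at which its call begins. There is no depth.
- env.sign_off(): hands the job in; it is judged then, once.
The state is a dict: "t": time; "q": joint angles; "dq": joint speeds; "tau": joint torques, N m; "tcp_pos": TCP position; "tool_rot": TCP orientation; "force": force on the tool from outside, world axes, zero at the start; "moment": the same for the moment, N m; "opening": opening from 0.0 (shut) to 1.0 (fully open); "grasp_force": force on a finger pad.
Only numpy, scipy, OpenCV 4.12 (cv2) and the standard library are available. Lean on these libraries where they do the work, as an engineer would, in place of code of your own. Each camera call takes 0.05 s, during which the arm holds its last target. There are 200 camera calls.

## Working session

There is one attempt and no reset: what is moved stays moved. The work goes in short steps, Python scripts to look and compute and a tool call to move; the robot and the scene stay as the last step left them, time stands still between calls to the robot, and variables do not carry over. Pictures are saved under pics/ and viewed, at most 10 in all, crops included, and the job is handed in when it is done.

Besides the shell and the picture viewer there is one more tool, called as a command line: name --argument value ..., lists and objects as JSON in quotes. servo_tool: Moves the arm, as the interface text tells. Its arguments: {"type":"object","properties":{"travel":{"type":"array","items":{"type":"array","items":{"type":"number"}}},"delta_rot":{"type":"array","items":{"type":"array","items":{"type":"number"}}},"grip":{"type":"number"},"grip_force":{"type":"number"}},"required":["travel","delta_rot"]}

```bash
mkdir -p pics; ls; python3 - <<'E'
from rig import env, grab_frame
import cv2,numpy as np
for n in("side","top"):
    f=grab_frame(n); cv2.imwrite(f"pics/{n}0.png",f["frame"][:,:,::-1]); np.savez(f"{n}0.npz",**f)
    print(n,np.round(f["intrinsics"],1).tolist()); M=f["world_to_cam"]; print(np.round(-M[:3,:3].T@M[:3,3],3))
    print([k for k in f])
print(env.observe())
E
```

```text
pics
side [[454.7, 0.0, 274.3], [0.0, 454.7, 208.5], [0.0, 0.0, 1.0]]
[0.439 0.825 0.684]
['frame', 'intrinsics', 'world_to_cam']
top [[436.7, 0.0, 272.5], [0.0, 436.7, 212.6], [0.0, 0.0, 1.0]]
[0.4   0.022 0.944]
['frame', 'intrinsics', 'world_to_cam']
{'t': 0.1, 'q': array([ 9.98907447e-01,  8.79294632e-02,  1.37210827e+00, -5.12284544e-06,
        1.68359464e+00, -1.03077527e-01]), 'dq': array([-0.0004245 , -0.00295195, -0.00303164,  0.00236297,  0.00089814,
       -0.00090258]), 'tau': array([ 2.45853422e-03, -3.53015971e+01, -3.14218390e+01, -1.14911691e-04,
        7.97500892e-03,  2.58393618e-05]), 'tcp_pos': array([0.24825813, 0.49028682, 0.23022712]), 'tool_rot': array([-3.13956324e+00, -2.04812546e-04,  2.67278052e+00]), 'force': array([ 0.3502869 ,  0.76183955, -1.27963499]), 'moment': array([ 0.04164264, -0.00073502, -0.00230865]), 'grasp_force': 0.0, 'opening': 1.0059397844951063}
```

View pics/side0.png

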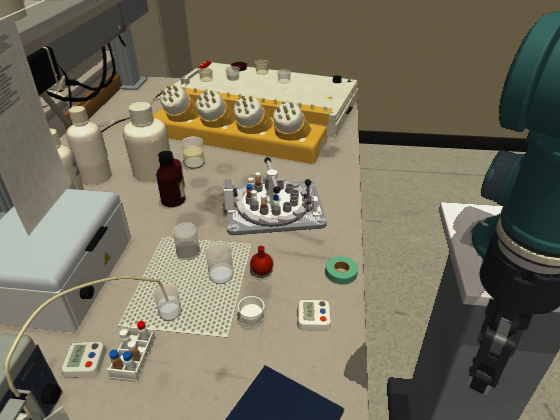

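View pics/top0.png

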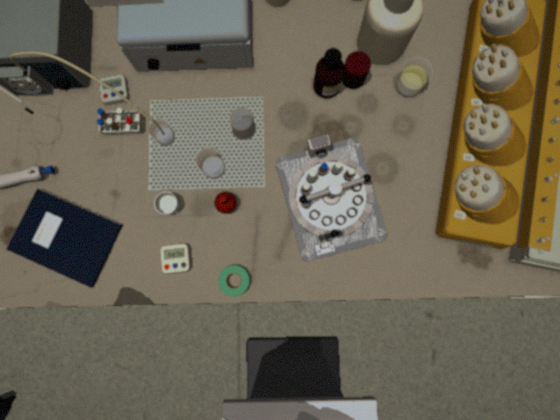

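The side view shows the carousel at about (275,205), the top view at about (332,198). The bystanders (bulb, tape, timer, cup) are to its left in the top view. Next I'll enlarge both crops.

```bash
cat > h.py <<'E'
import cv2,numpy as np
def load(n): return dict(np.load(n+".npz"))
def proj(f,P):
    M=f["world_to_cam"];c=np.atleast_2d(P)@M[:3,:3].T+M[:3,3]; c=c*[1,-1,-1]; u=c@f["intrinsics"].T; return u[:,:2]/u[:,2:]
def ray(f,uv):
    M=f["world_to_cam"];K=f["intrinsics"];d=np.linalg.inv(K)@[uv[0],uv[1],1]; d=M[:3,:3].T@(d*[1,-1,-1]); return -M[:3,:3].T@M[:3,3], d/np.linalg.norm(d)
def onz(f,uv,z):
    o,d=ray(f,uv); return o+d*(z-o[2])/d[2]
def tri(f,a,g,b):
    o,d=ray(f,a);p,e=ray(g,b); s=np.linalg.lstsq(np.c_[d,-e],p-o,rcond=None)[0]; A=o+s[0]*d;B=p+s[1]*e; return (A+B)/2,np.linalg.norm(A-B)
E
python3 - <<'E'
from h import *
s=load("side0");t=load("top0")
a=cv2.resize(s["frame"][150:240,215:335],None,fx=6,fy=6,interpolation=cv2.INTER_CUBIC)
b=cv2.resize(t["frame"][130:265,272:392],None,fx=4.4,fy=4.4,interpolation=cv2.INTER_CUBIC)
cv2.imwrite("pics/a.png",a[:,:,::-1]);cv2.imwrite("pics/b.png",b[:,:,::-1])
E
```

```text
(no output)
```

View pics/a.png

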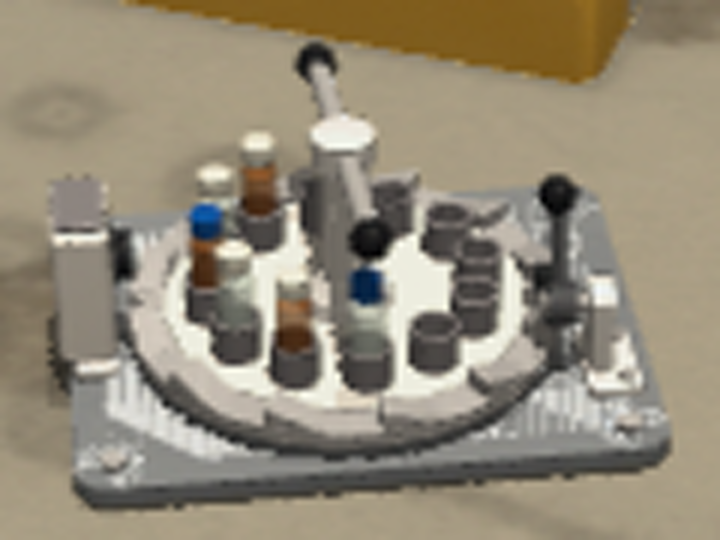

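View pics/b.png

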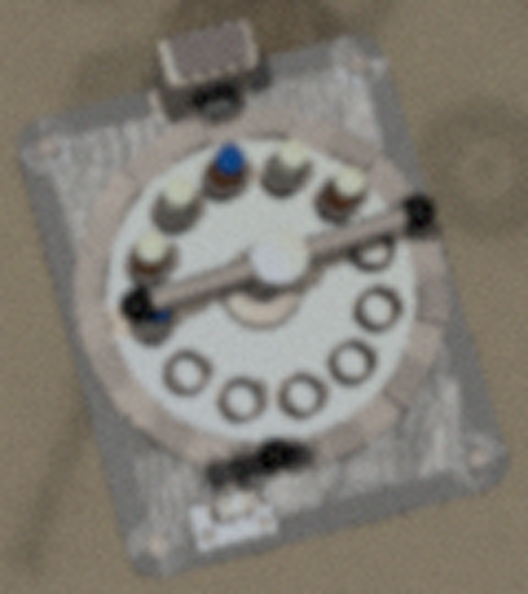

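The crops show these features:
- **Side crop:** knob (557,193), bar ends (371,238) and (317,58).
- **Top crop:** bar ends (137,304) and (420,212), knob about (278,455), head at the top (210,60), plate corners visible.

Now I'll triangulate these.

```bash
cat >> h.py <<'E'
S=lambda u,v,k=6:((u+.5)/k-.5+215,(v+.5)/k-.5+150)
T=lambda u,v,k=4.4:((u+.5)/k-.5+272,(v+.5)/k-.5+130)
E
python3 - <<'E'
from h import *
s=load("side0");t=load("top0")
L=tri(s,S(371,238),t,T(137,304));R=tri(s,S(317,58),t,T(420,212));K=tri(s,S(557,193),t,T(278,455))
H=tri(s,S(345,132),t,T(281,257))
for n,x in zip("LRKH",(L,R,K,H)): print(n,np.round(x[0],4),round(x[1],4))
m=(L[0]+R[0])/2;d=L[0]-R[0];print("mid",m,"len",np.linalg.norm(d),"bar dir",np.degrees(np.arctan2(d[1],d[0])))
# plate edges: colour mask in top against background
# corners by eye (virtual intersections of straight sides) on z=.012
cs=[onz(t,T(*p),.012) for p in((20,128),(370,35),(515,475),(140,580))]
for a,b in((0,1),(1,2),(3,2),(0,3)):
    e=cs[b]-cs[a];print(np.round(np.linalg.norm(e),4),np.degrees(np.arctan2(e[1],e[0])))
print(np.mean(cs,0))
h=[onz(t,T(*p),.083) for p in((160,47),(245,22),(258,68),(170,90))];print(np.round(h,4).tolist(),np.mean(h,0))
# lower edge direction on head (front face)
for n,p in(("bulb",(226,203)),("tape",(234,281)),("timer",(175,259)),("cup",(167,204))):print(n,np.round(onz(t,p,.02),3))
E
```

```text
L [ 0.5505 -0.0185  0.1011] 0.0043
R [ 0.5886 -0.1457  0.1023] 0.0036
K [ 0.4835 -0.0797  0.0861] 0.0032
H [ 0.5688 -0.0825  0.107 ] 0.0042
mid [ 0.56956814 -0.08207302  0.10170705] len 0.1327866082805235 bar dir 106.70097956069924
0.1814 -76.45437060809829
0.2299 -165.32632504306065
0.1881 -75.86782588258414
0.2318 -166.99384230001056
[ 0.56884274 -0.08323187  0.012     ]
[[0.6766, -0.0341, 0.083], [0.6873, -0.0739, 0.083], [0.6651, -0.0789, 0.083], [0.6558, -0.038, 0.083]] [ 0.67119569 -0.05620621  0.083     ]
bulb [0.563 0.143 0.02 ]
tape [0.396 0.127 0.02 ]
timer [0.445 0.252 0.02 ]
cup [0.564 0.271 0.02 ]
```

Measured against the text:
- **Heights:** bar ends 101–102 mm (100), knob 86 mm (86), bar length 133 mm (132).
- **Stand pose:** origin about (0.5693, -0.0823) with yaw about 14°. This predicts the knob to within 1 mm.

I'll turn the tool so that tool x is stand +y and tool y is stand +x, and shut the fingers.

servo_tool --travel '[[0, 0, 0], [0, 0, 0], [0, 0, 0], [0, 0, 0], [0, 0, 0], [0, 0, 0], [0, 0, 0], [0, 0, 0]]' --delta_rot '[[0, 0, 6.14], [0, 0, 6.14], [0, 0, 6.14], [0, 0, 6.14], [0, 0, 6.14], [0, 0, 6.14], [0, 0, 6.14], [0, 0, 6.14]]' --grip -1

```text
t: 0.77
tcp_pos: [0.2483, 0.4904, 0.2306]
tool_rot: [-3.141, 0.001, 1.81]
force: [0.1, -0.6, 0.2]
opening: 0.002
grasp_force: 0.0
```

```bash
cat > st.py <<'E'
from rig import env
import numpy as np,sys
O=np.array([.5693,-.0823]);c,s=np.cos(np.radians(14)),np.sin(np.radians(14))
e=env.observe();d=e["tcp_pos"][:2]-O
p=np.array([c*d[0]+s*d[1],-s*d[0]+c*d[1],e["tcp_pos"][2]])*1e3
f=e["force"];print("t",round(e["t"],2),"stand",p.round(1),"rot",np.degrees(e["tool_rot"]).round(2),"F stand",np.round([c*f[0]+s*f[1],-s*f[0]+c*f[1],f[2]],1),"op",round(e["opening"],2))
if len(sys.argv)>1:
    g=np.array(sys.argv[1:4],float)-p; print("tool travel",np.round([g[1],g[0],-g[2]],1))
E
python3 st.py -83 -14 130
```

```text
t 0.77 stand [-172.9  633.3  230.6] rot [-1.7995e+02  5.0000e-02  1.0372e+02] F stand [-0.  -0.6  0.2] op 0.0
tool travel [-647.3   89.9  100.6]
```

servo_tool --travel '[[-40.5, 5.6, 0], [-40.5, 5.6, 0], [-40.5, 5.6, 0], [-40.5, 5.6, 0], [-40.5, 5.6, 0], [-40.5, 5.6, 0], [-40.5, 5.6, 0], [-40.5, 5.6, 0]]' --delta_rot '[[0, 0, 0], [0, 0, 0], [0, 0, 0], [0, 0, 0], [0, 0, 0], [0, 0, 0], [0, 0, 0], [0, 0, 0]]'

```text
t: 1.43
tcp_pos: [0.3704, 0.1853, 0.231]
tool_rot: [-3.141, -0.0, 1.816]
force: [0.9, 0.7, 0.1]
opening: 0.001
grasp_force: 0.0
```

servo_tool --travel '[[-40.5, 5.6, 0], [-40.5, 5.6, 0], [-40.5, 5.6, 0], [-40.5, 5.6, 0], [-40.5, 5.6, 10], [-40.5, 5.6, 20], [-40.5, 5.6, 20], [-40.5, 5.6, 20]]' --delta_rot '[[0, 0, 0], [0, 0, 0], [0, 0, 0], [0, 0, 0], [0, 0, 0], [0, 0, 0], [0, 0, 0], [0, 0, 0]]'

```text
t: 2.1
tcp_pos: [0.4886, -0.1083, 0.1655]
tool_rot: [3.141, -0.0, 1.815]
force: [0.1, 0.8, 0.3]
opening: 0.001
grasp_force: 0.0
```

```bash
python3 st.py -83 -14 73
```

```text
t 2.1 stand [-84.6  -5.7 165.5] rot [ 1.7998e+02 -1.0000e-02  1.0398e+02] F stand [0.3 0.7 0.3] op 0.0
tool travel [-8.3  1.6 92.5]
```

servo_tool --travel '[[0, 0, 0], [0, 0, 17], [0, 0, 17], [0, 0, 17], [0, 0, 17], [0, 0, 17], [0, 0, 0], [0, 0, 0]]' --delta_rot '[[0, 0, 0], [0, 0, 0], [0, 0, 0], [0, 0, 0], [0, 0, 0], [0, 0, 0], [0, 0, 0], [0, 0, 0]]'

```text
t: 2.77
tcp_pos: [0.4873, -0.1056, 0.0804]
tool_rot: [-3.139, -0.002, 1.816]
force: [0.4, -0.6, 0.6]
opening: -0.0
grasp_force: 0.0
```

```bash
python3 st.py -83 58 73;python3 - <<'E'
from rig import grab_frame
import cv2,numpy as np
o=[]
for n,r in(("side",(120,240,215,335)),("top",(130,250,272,392))):
    f=grab_frame(n); np.savez(n+"1.npz",**f); o.append(cv2.resize(f["frame"][r[0]:r[1],r[2]:r[3]],(400,400),interpolation=cv2.INTER_CUBIC))
cv2.imwrite("pics/c1.png",np.hstack(o)[:,:,::-1])
E
```

```text
t 2.77 stand [-85.2  -2.8  80.4] rot [-1.7985e+02 -1.1000e-01  1.0404e+02] F stand [ 0.2 -0.7  0.6] op -0.0
tool travel [60.8  2.2  7.4]
```

View pics/c1.png

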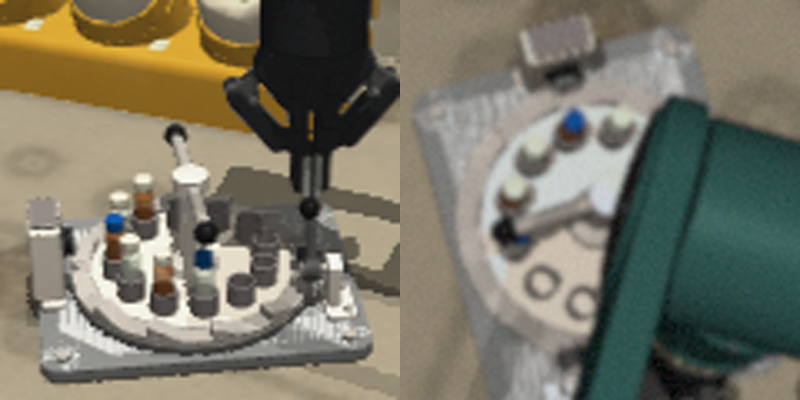

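The finger stands behind the knob, on its -y side (knob at (310,207) in the left crop), with the bar at its original angle. I'll lower it a little and push gently.

servo_tool --travel '[[0, 2, 3.5], [0, 0, 3.5], [2, 0, 0], [4, 0, 0], [5, 0, 0], [5, 0, 0], [5, 0, 0], [5, 0, 0]]' --delta_rot '[[0, 0, 0], [0, 0, 0], [0, 0, 0], [0, 0, 0], [0, 0, 0], [0, 0, 0], [0, 0, 0], [0, 0, 0]]'

```text
t: 3.53
tcp_pos: [0.484, -0.08, 0.0747]
tool_rot: [3.141, 0.0, 1.816]
force: [0.3, -0.5, -0.2]
opening: 0.0
grasp_force: 0.2
```

```bash
python3 st.py -83 58 73
```

```text
t 3.53 stand [-82.2  22.9  74.7] rot [179.98   0.   104.04] F stand [ 0.1 -0.6 -0.2] op 0.0
tool travel [35.1 -0.8  1.7]
```

servo_tool --travel '[[5, 0, 0], [5, 0, 0], [5, 0, 0], [5, 0, 0], [5, 0, 0], [5, 0, 0], [4, 0, 0], [0, 0, 0]]' --delta_rot '[[0, 0, 0], [0, 0, 0], [0, 0, 0], [0, 0, 0], [0, 0, 0], [0, 0, 0], [0, 0, 0], [0, 0, 0]]'

```text
t: 4.2
tcp_pos: [0.4755, -0.0468, 0.0744]
tool_rot: [-3.142, -0.001, 1.816]
force: [0.2, 1.0, 0.6]
opening: -0.002
grasp_force: 0.0
```

```bash
python3 st.py -83 58 73;python3 - <<'E'
from rig import grab_frame
import cv2,numpy as np
f=grab_frame("side"); np.savez("side2.npz",**f)
cv2.imwrite("pics/c2.png",cv2.resize(f["frame"][120:240,215:335],(600,600),interpolation=cv2.INTER_CUBIC)[:,:,::-1])
E
```

```text
t 4.2 stand [-82.4  57.2  74.4] rot [-1.8000e+02 -3.0000e-02  1.0407e+02] F stand [0.4 1.  0.6] op -0.0
tool travel [ 0.8 -0.6  1.4]
```

View pics/c2.png

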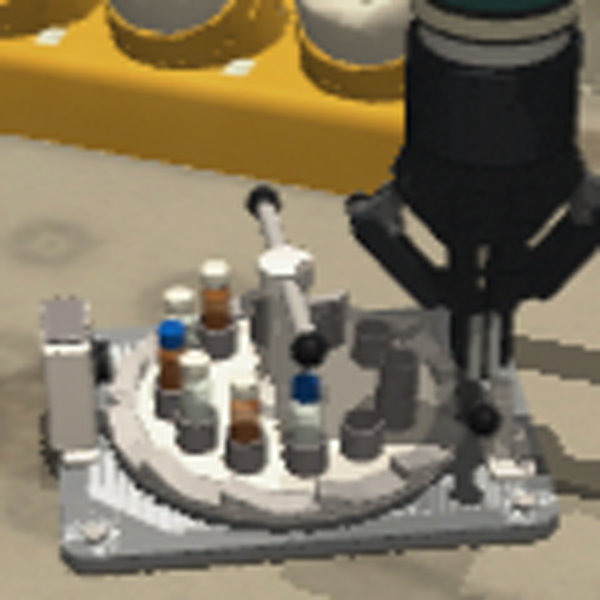

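The knob now lies low at (485,418), so the pawl looks thrown over, and the bar is unmoved. I'll check the projection, lift, and go to the bar.

servo_tool --travel '[[0, 0, -20], [0, 0, -20], [0, 0, -16], [2, 10, 0], [3, 20, 0], [0, 14, 0], [0, 0, 0], [0, 0, 0]]' --delta_rot '[[0, 0, 0], [0, 0, 0], [0, 0, 0], [0, 0, 0], [0, 0, 0], [0, 0, 0], [0, 0, 0], [0, 0, 0]]'

```text
t: 4.92
tcp_pos: [0.5173, -0.0318, 0.1291]
tool_rot: [-3.14, -0.001, 1.816]
force: [0.3, -0.2, -0.6]
opening: -0.001
grasp_force: 0.0
```

```bash
python3 st.py -38 62 88;python3 - <<'E'
from h import *
from rig import grab_frame
f=load("side2"); f3=grab_frame("side")
w=lambda x,y,z:[.5693+(x*.9703-y*.2419)/1e3,-.0823+(x*.2419+y*.9703)/1e3,z/1e3]
print(proj(f,[w(-83,23,86),w(-83,84,58),w(-83,29.5,90)]).round(1))
np.savez("side3.npz",**f3)
g=cv2.cvtColor(f3["frame"],cv2.COLOR_RGB2GRAY)[180:225,295:330]
n,l,st,c=cv2.connectedComponentsWithStats((g<45).astype(np.uint8))
for i in range(1,n):
  if st[i,4]>8: print(st[i],(c[i]+[295,180]).round(1))
E
```

```text
t 4.92 stand [-38.3  61.6 129.1] rot [-1.7988e+02 -5.0000e-02  1.0405e+02] F stand [ 0.2 -0.3 -0.6] op -0.0
tool travel [ 0.4  0.3 41.1]
[[306.9 181.6]
 [311.  206.2]
 [307.4 181.7]]
[11  6  9 24 85] [309.2 199. ]
```

Thrown over is confirmed: predicted knob (311,206), seen about (312,204). Now I'll go down beside the bar and push towards stand +x.

servo_tool --travel '[[0, 0, 14], [0, 0, 14], [0, 0, 13], [0, 0, 0], [0, 3, 0], [0, 3, 0], [0, 3, 0], [0, 3, 0]]' --delta_rot '[[0, 0, 0], [0, 0, 0], [0, 0, 0], [0, 0, 0], [0, 0, 0], [0, 0, 0], [0, 0, 0], [0, 0, 0]]'

```text
t: 5.63
tcp_pos: [0.53, -0.0293, 0.0907]
tool_rot: [3.139, 0.001, 1.815]
force: [-0.2, -0.2, 0.5]
opening: 0.003
grasp_force: 0.0
```

servo_tool --travel '[[0, 3, 0], [0, 3, 0], [0, 3, 0], [0, 3, 0], [0, 3, 0], [0, 3, 0], [0, 0, 0], [0, 0, 0]]' --delta_rot '[[0, 0, 0], [0, 0, 0], [0, 0, 0], [0, 0, 0], [0, 0, 0], [0, 0, 0], [0, 0, 0], [0, 0, 0]]'

```text
t: 6.3
tcp_pos: [0.547, -0.0248, 0.0893]
tool_rot: [3.141, 0.0, 1.816]
force: [-0.7, -0.9, -0.6]
opening: -0.001
grasp_force: 0.0
```

```bash
python3 st.py; cat > bar.py <<'E'
from h import *
from rig import grab_frame
import sys
w=lambda x,y,z:[.5693+(x*.9703-y*.2419)/1e3,-.0823+(x*.2419+y*.9703)/1e3,z/1e3]
def ends(f,th):
    # dark ball blob near each predicted end; centroid cast onto z=.1
    g=cv2.cvtColor(f["frame"],cv2.COLOR_RGB2GRAY); r=[]
    n,l,st,c=cv2.connectedComponentsWithStats((g<50).astype(np.uint8))
    for i in range(1,n):
        if 12<st[i,4]<80:
            p=(onz(f,c[i],.1)[:2]-[.5693,-.0823])*1e3; q=(p[0]*.9703+p[1]*.2419,-p[0]*.2419+p[1]*.9703)
            R=np.hypot(*q)
            if 56<R<76: r.append((st[i,4],np.round(q,1),round(R,1),round(np.degrees(np.arctan2(q[1],q[0])),1)))
    return r
if __name__=="__main__":
    print("start",ends(load("side0"),0)); f=grab_frame("side"); np.savez("side_now.npz",**f); print("now",ends(f,0))
E
python3 bar.py
```

```text
t 6.3 stand [-7.7 61.1 89.3] rot [1.7994e+02 2.0000e-02 1.0402e+02] F stand [-0.9 -0.7 -0.6] op -0.0
start [(np.int32(13), array([  3.4, -69.3]), np.float64(69.4), np.float64(-87.2)), (np.int32(33), array([-4.9, 66.3]), np.float64(66.5), np.float64(94.2))]
now [(np.int32(20), array([55.9, 36. ]), np.float64(66.5), np.float64(32.8))]
```

```bash
python3 - <<'E'
from h import *
f=load("side_now");cv2.imwrite("pics/c4.png",cv2.resize(f["frame"][130:230,215:335],(720,600),interpolation=cv2.INTER_CUBIC)[:,:,::-1])
E
```

```text
(no output)
```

View pics/c4.png

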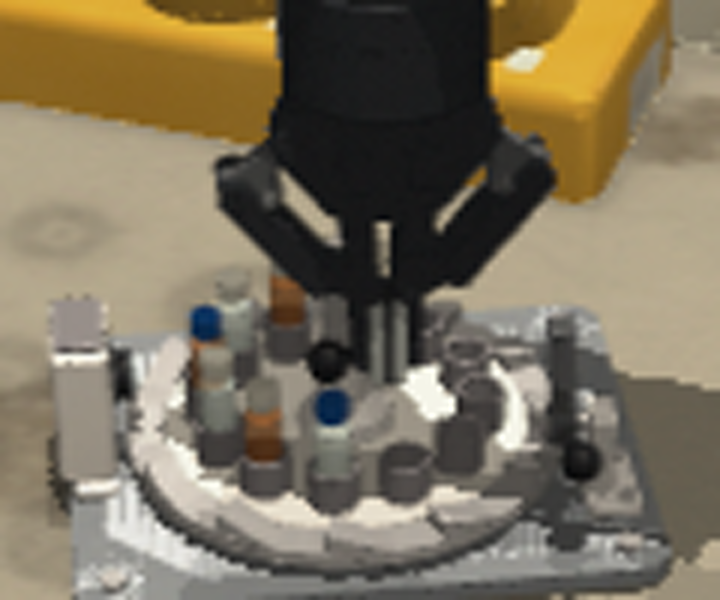

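The ball is at (326,361) in the crop. The pawl arm stands upright at (563,340) with its knob at (580,460), so it is thrown over.

```bash
cat > ang.py <<'E'
from h import *
import sys
def A(f,uv,z=.1):
    p=(onz(f,uv,z)[:2]-[.5693,-.0823])*1e3; q=np.array((p[0]*.9703+p[1]*.2419,-p[0]*.2419+p[1]*.9703)); return q.round(1),np.hypot(*q).round(1),np.degrees(np.arctan2(q[1],q[0])).round(1)
E
python3 - <<'E'
from ang import *
s=load("side0");f=load("side_now")
print(A(s,S(371,238)), A(f,((326.5)/6-.5+215,361.5/6-.5+130)))
# bottle caps: white-blue cap
def blue(g):
    h=cv2.cvtColor(g["frame"],cv2.COLOR_RGB2HSV)[150:240,215:335]; m=cv2.inRange(h,(100,120,60),(130,255,255)); n,l,st,c=cv2.connectedComponentsWithStats(m)
    return [(st[i,4],A(g,c[i]+[215,150],.072)) for i in range(1,n) if st[i,4]>5]
print(blue(s));print(blue(f))
E
```

```text
(array([-5. , 65.9]), np.float64(66.0), np.float64(94.3)) (array([12.1, 65.6]), np.float64(66.7), np.float64(79.5))
[(np.int32(25), (array([54.3,  4.6]), np.float64(54.5), np.float64(4.9))), (np.int32(21), (array([-3.6, 57.1]), np.float64(57.2), np.float64(93.6)))]
[(np.int32(22), (array([54. , -8.2]), np.float64(54.6), np.float64(-8.6))), (np.int32(25), (array([ 9.3, 56.6]), np.float64(57.4), np.float64(80.7)))]
```

The carousel has turned about -14° (-0.24 rad), and its start offset was about +4.9° (0.085), so the stop is expected near -0.61. I'll push 11 mm more, to about -0.42.

servo_tool --travel '[[0, 2, 0], [0, 2, 0], [0, 2, 0], [0, 2, 0], [0, 2, 0], [0, 1, 0], [0, 0, 0], [0, 0, 0]]' --delta_rot '[[0, 0, 0], [0, 0, 0], [0, 0, 0], [0, 0, 0], [0, 0, 0], [0, 0, 0], [0, 0, 0], [0, 0, 0]]'

```text
t: 7.02
tcp_pos: [0.5573, -0.022, 0.0895]
tool_rot: [3.141, -0.0, 1.816]
force: [-1.4, -1.0, 0.4]
opening: 0.002
grasp_force: 0.6
```

```bash
cat > now.py <<'E'
from ang import *
from rig import grab_frame
f=grab_frame("side"); np.savez("side_now.npz",**f); g=f
h=cv2.cvtColor(g["frame"],cv2.COLOR_RGB2HSV)[150:240,215:335]; m=cv2.inRange(h,(100,120,60),(130,255,255)); n,l,st,c=cv2.connectedComponentsWithStats(m)
for i in range(1,n):
    if st[i,4]>5: print(st[i,4],A(g,c[i]+[215,150],.072))
E
python3 now.py; python3 st.py -83 52 72
```

```text
21 (array([ 51.5, -17.9]), np.float64(54.5), np.float64(-19.2))
25 (array([18.3, 54.6]), np.float64(57.6), np.float64(71.5))
t 7.07 stand [ 3.  61.5 89.5] rot [ 1.7996e+02 -2.0000e-02  1.0403e+02] F stand [-1.  -0.8 -0.3] op 0.0
tool travel [ -9.5 -86.   17.5]
```

The carousel is at about -0.40. I'll back off, lift, and go to the +y side of the upright pawl arm.

servo_tool --travel '[[0, -10, 0], [0, -10, -10], [0, 0, -20], [0, 0, -15], [-3, -22, 0], [-3, -22, 0], [-2, -22, 0], [0, 0, 0]]' --delta_rot '[[0, 0, 0], [0, 0, 0], [0, 0, 0], [0, 0, 0], [0, 0, 0], [0, 0, 0], [0, 0, 0], [0, 0, 0]]'

```text
t: 7.73
tcp_pos: [0.4724, -0.0511, 0.1345]
tool_rot: [-3.14, -0.0, 1.814]
force: [0.1, 0.9, -0.5]
opening: 0.001
grasp_force: 0.0
```

servo_tool --travel '[[0, 0, 0], [0, 0, 15], [0, 0, 15], [0, 0, 15], [0, 0, 10], [0, 0, 6], [0, 0, 0], [0, 0, 0]]' --delta_rot '[[0, 0, 0], [0, 0, 0], [0, 0, 0], [0, 0, 0], [0, 0, 0], [0, 0, 0], [0, 0, 0], [0, 0, 0]]'

```text
t: 8.4
tcp_pos: [0.4759, -0.0505, 0.0735]
tool_rot: [3.141, -0.0, 1.816]
force: [0.6, 0.6, 0.1]
opening: 0.001
grasp_force: 0.2
```

```bash
python3 now.py; python3 st.py -83 -6 73
```

```text
22 (array([ 51.2, -18.1]), np.float64(54.3), np.float64(-19.5))
26 (array([18.2, 54.9]), np.float64(57.9), np.float64(71.7))
t 8.45 stand [-82.7  53.2  74.1] rot [1.7994e+02 1.0000e-02 1.0403e+02] F stand [-0.4  0.2 -0.7] op 0.0
tool travel [-59.2  -0.3   1.1]
```

servo_tool --travel '[[-4, 0, 0], [-5, 0, 0], [-5, 0, 0], [-5, 0, 0], [-5, 0, 0], [-5, 0, 0], [-5, 0, 0], [-5, 0, 0]]' --delta_rot '[[0, 0, 0], [0, 0, 0], [0, 0, 0], [0, 0, 0], [0, 0, 0], [0, 0, 0], [0, 0, 0], [0, 0, 0]]'

```text
t: 9.12
tcp_pos: [0.4852, -0.0893, 0.0735]
tool_rot: [3.141, 0.0, 1.815]
force: [0.3, -0.3, -0.4]
opening: -0.001
grasp_force: 0.0
```

servo_tool --travel '[[-5, 0, 0], [-5, 0, 0], [-5, 0, 0], [-5, 0, 0], [-5, 0, 0], [0, 0, 0], [0, 0, 0], [0, 0, 0]]' --delta_rot '[[0, 0, 0], [0, 0, 0], [0, 0, 0], [0, 0, 0], [0, 0, 0], [0, 0, 0], [0, 0, 0], [0, 0, 0]]'

```text
t: 9.78
tcp_pos: [0.491, -0.1128, 0.0734]
tool_rot: [-3.142, -0.0, 1.815]
force: [0.2, -0.3, 0.7]
opening: -0.001
grasp_force: 0.0
```

```bash
python3 now.py; python3 st.py -30 60 135;  python3 - <<'E'
from h import *
f=load("side_now");cv2.imwrite("pics/c5.png",cv2.resize(f["frame"][130:230,215:335],(720,600),interpolation=cv2.INTER_CUBIC)[:,:,::-1])
E
```

```text
22 (array([ 51.2, -18.1]), np.float64(54.3), np.float64(-19.5))
26 (array([18.2, 54.9]), np.float64(57.9), np.float64(71.7))
t 9.83 stand [-83.3 -10.5  73.4] rot [-1.8000e+02 -2.0000e-02  1.0403e+02] F stand [ 0.6 -0.2 -0.7] op -0.0
tool travel [ 70.5  53.3 -61.6]
```

View pics/c5.png

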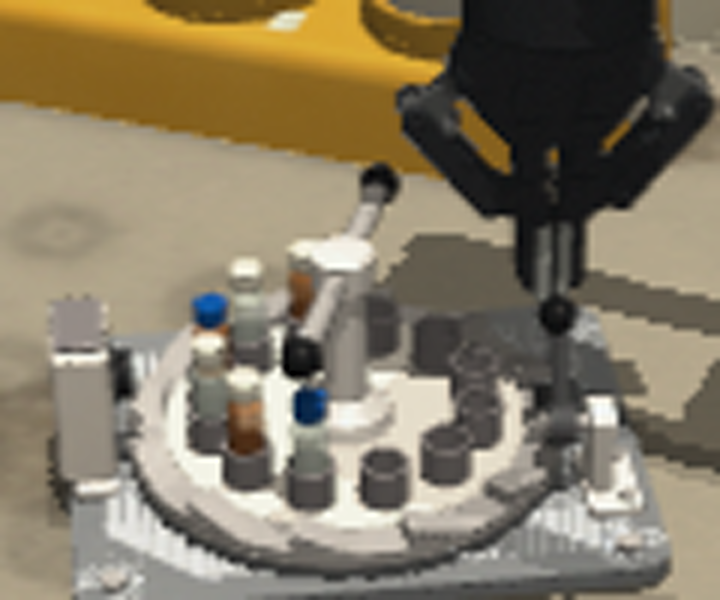

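The pawl has dropped (knob upright at (556,312)) and the carousel has not moved. I'll go back to the bar end, now at about (21,62) in the stand frame.

servo_tool --travel '[[0, 0, -20], [0, 0, -20], [0, 0, -20], [25, 15, 0], [25, 25, 0], [20, 25, 0], [0, 7, 0], [0, 0, 0]]' --delta_rot '[[0, 0, 0], [0, 0, 0], [0, 0, 0], [0, 0, 0], [0, 0, 0], [0, 0, 0], [0, 0, 0], [0, 0, 0]]'

```text
t: 10.5
tcp_pos: [0.545, -0.0261, 0.1334]
tool_rot: [3.141, 0.0, 1.819]
force: [-0.2, 0.1, -0.7]
opening: 0.005
grasp_force: 0.0
```

servo_tool --travel '[[0, 0, 15], [0, 0, 15], [0, 0, 14], [0, 0, 0], [0, 2, 0], [0, 2, 0], [0, 2, 0], [0, 2, 0]]' --delta_rot '[[0, 0, 0], [0, 0, 0], [0, 0, 0], [0, 0, 0], [0, 0, 0], [0, 0, 0], [0, 0, 0], [0, 0, 0]]'

```text
t: 11.17
tcp_pos: [0.5527, -0.0259, 0.0909]
tool_rot: [3.139, 0.001, 1.815]
force: [0.1, -0.6, -0.2]
opening: -0.002
grasp_force: 0.0
```

```bash
python3 now.py; python3 st.py
```

```text
21 (array([ 51.5, -17.9]), np.float64(54.5), np.float64(-19.2))
26 (array([18.2, 54.9]), np.float64(57.9), np.float64(71.7))
t 11.22 stand [-2.2 58.9 90.7] rot [1.7986e+02 5.0000e-02 1.0402e+02] F stand [0.3 0.  0.4] op -0.0
```

servo_tool --travel '[[0, 2, 0], [0, 2, 0], [0, 2, 0], [0, 1.5, 0], [0, 1.5, 0], [0, 1.5, 0], [0, 1, 0], [0, 0, 0]]' --delta_rot '[[0, 0, 0], [0, 0, 0], [0, 0, 0], [0, 0, 0], [0, 0, 0], [0, 0, 0], [0, 0, 0], [0, 0, 0]]'

```text
t: 11.88
tcp_pos: [0.5629, -0.0229, 0.0893]
tool_rot: [-3.141, -0.0, 1.815]
force: [-2.5, -0.9, 1.3]
opening: -0.001
grasp_force: 0.9
```

```bash
python3 now.py; python3 st.py
```

```text
21 (array([ 50. , -22.6]), np.float64(54.8), np.float64(-24.3))
24 (array([22.9, 52.7]), np.float64(57.5), np.float64(66.5))
t 11.93 stand [ 8.2 59.3 89.3] rot [-1.7999e+02 -1.0000e-02  1.0402e+02] F stand [-1.9 -0.7  0.3] op -0.0
```

servo_tool --travel '[[0, 0.7, 0], [0, 0.7, 0], [0, 0.7, 0], [0, 0.7, 0], [0, 0.6, 0], [0, 0.6, 0], [0, 0, 0], [0, 0, 0]]' --delta_rot '[[0, 0, 0], [0, 0, 0], [0, 0, 0], [0, 0, 0], [0, 0, 0], [0, 0, 0], [0, 0, 0], [0, 0, 0]]'

```text
t: 12.6
tcp_pos: [0.5669, -0.0218, 0.0894]
tool_rot: [3.141, -0.0, 1.815]
force: [-1.5, -1.6, -0.1]
opening: 0.003
grasp_force: 1.1
```

```bash
python3 now.py; python3 st.py
```

```text
19 (array([ 48.3, -25.7]), np.float64(54.7), np.float64(-28.0))
24 (array([26.6, 51.4]), np.float64(57.9), np.float64(62.7))
t 12.65 stand [12.3 59.4 89.4] rot [ 1.7999e+02 -1.0000e-02  1.0402e+02] F stand [-1.9 -1.5 -0.6] op -0.0
```

servo_tool --travel '[[0, 0.3, 0], [0, 0.3, 0], [0, 0.3, 0], [0, 0.3, 0], [0, 0.3, 0], [0, 0, 0], [0, 0, 0], [0, 0, 0]]' --delta_rot '[[0, 0, 0], [0, 0, 0], [0, 0, 0], [0, 0, 0], [0, 0, 0], [0, 0, 0], [0, 0, 0], [0, 0, 0]]'

```text
t: 13.32
tcp_pos: [0.5683, -0.0214, 0.0895]
tool_rot: [3.141, -0.0, 1.815]
force: [-2.1, -2.0, -0.5]
opening: -0.003
grasp_force: 1.3
```

```bash
python3 now.py; python3 st.py
```

```text
19 (array([ 48. , -26.8]), np.float64(55.0), np.float64(-29.2))
26 (array([27.1, 50.5]), np.float64(57.3), np.float64(61.7))
t 13.37 stand [13.7 59.3 89.5] rot [179.99  -0.   104.02] F stand [-2.7 -1.6 -1.1] op 0.0
```

servo_tool --travel '[[0, 0.3, 0], [0, 0.3, 0], [0, 0.2, 0], [0, 0, 0], [0, 0, 0], [0, 0, 0], [0, 0, 0], [0, 0, 0]]' --delta_rot '[[0, 0, 0], [0, 0, 0], [0, 0, 0], [0, 0, 0], [0, 0, 0], [0, 0, 0], [0, 0, 0], [0, 0, 0]]'

```text
t: 14.03
tcp_pos: [0.5686, -0.0214, 0.0894]
tool_rot: [-3.141, 0.0, 1.815]
force: [-3.8, -2.2, 1.2]
opening: 0.002
grasp_force: 2.3
```

```bash
python3 now.py; python3 st.py
```

```text
21 (array([ 47.5, -26.6]), np.float64(54.4), np.float64(-29.2))
26 (array([27.1, 50.5]), np.float64(57.3), np.float64(61.7))
t 14.08 stand [14.  59.2 89.4] rot [-179.94    0.    104.01] F stand [-3.9 -2.8  1.1] op -0.0
```

servo_tool --travel '[[0, 0.3, 0], [0, 0.3, 0], [0, 0.3, 0], [0, 0, 0], [0, 0, 0], [0, 0, 0], [0, 0, 0], [0, 0, 0]]' --delta_rot '[[0, 0, 0], [0, 0, 0], [0, 0, 0], [0, 0, 0], [0, 0, 0], [0, 0, 0], [0, 0, 0], [0, 0, 0]]'

```text
t: 14.75
tcp_pos: [0.5688, -0.0214, 0.0894]
tool_rot: [-3.139, 0.0, 1.815]
force: [-6.9, -3.4, 1.6]
opening: -0.001
grasp_force: 3.4
```

```bash
python3 now.py; python3 st.py
```

```text
20 (array([ 47.7, -26.6]), np.float64(54.6), np.float64(-29.1))
26 (array([27.1, 50.5]), np.float64(57.3), np.float64(61.7))
t 14.8 stand [14.2 59.2 89.4] rot [-179.84   -0.    104.01] F stand [-7.6 -1.5  2.1] op -0.0
```

It has stopped firmly: the force rises to 8 N with no more turning. I'll back off and check.

servo_tool --travel '[[0, -2, 0], [0, -8, 0], [0, -10, 0], [0, 0, -20], [0, 0, -30], [0, 0, -40], [0, 0, -30], [0, 0, 0]]' --delta_rot '[[0, 0, 0], [0, 0, 0], [0, 0, 0], [0, 0, 0], [0, 0, 0], [0, 0, 0], [0, 0, 0], [0, 0, 0]]'

```text
t: 15.47
tcp_pos: [0.5538, -0.026, 0.2187]
tool_rot: [3.126, 0.005, 1.816]
force: [0.5, 0.4, 1.6]
opening: -0.0
grasp_force: 0.0
```

```bash
python3 now.py; python3 st.py;  python3 - <<'E'
from h import *
f=load("side_now");cv2.imwrite("pics/c6.png",cv2.resize(f["frame"][150:240,215:335],(720,540),interpolation=cv2.INTER_CUBIC)[:,:,::-1])
E
```

```text
23 (array([ 47. , -26.4]), np.float64(53.9), np.float64(-29.3))
26 (array([27.1, 50.5]), np.float64(57.3), np.float64(61.7))
t 15.52 stand [ -2.5  58.8 215.2] rot [179.35   0.2  104.04] F stand [ 0.4 -0.4  0.6] op 0.0
```

View pics/c6.png

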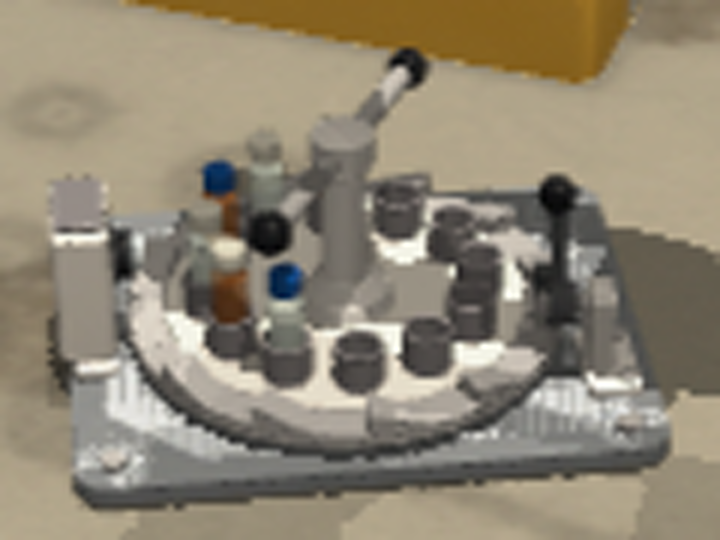

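The knob is back exactly at its starting pixel (557,193), so the pawl is fully down. The skipped vial stands before the lens at about (200,235), and all vials are standing. I'm handing in.

```bash
python3 -c "
from rig import env
print(env.sign_off())"
```

```text
the job is handed in; nothing more can be done
None
```

I flipped the pawl up, pushed the carousel back one notch until the tooth stopped firmly against the lowered pawl, and handed the job in at about 15.5 s; the last image shows the skipped vial in front of the reading head, but sign-off returned no verdict.

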